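# Raise the vials of a dry block with its cam lift lever and hold them up

## Robot

A 6-joint arm with a two-finger parallel gripper is mounted at the origin on a cart in front of the work surface, level with it; the furniture and walls round the work are solid. World frame = base frame: x ahead of the robot, y to its left, z up, the work surface at z = 0. Lengths are in mm, angles in rad, forces in N, time in s.
With the tool pointing down it reaches from about 300 to 775 mm from the base axis. Payload 14.6 kg.
Tool frame: the origin (TCP) lies on the centre line of the jaws, within the pads' length; the fingertips stand 19 mm ahead of it and the grasp point (between the pads) is the TCP (bot.tip_reach is the distance from the TCP to the fingertips, in mm); z points along the fingers, y is the line along which they close (so a half turn about z gives the same grasp; the last joint's range is limited). The gripper opens to 85 mm and grips with 20 to 120 N. Pads are 22 mm wide; open, the fingers measure 114 mm over their backs; the gripper's body (76 mm by 85 mm) begins 54 mm behind the grasp point. The pads swing forward as they close: fully open they stand 13 mm farther back than shut.
Start: joints at [-1.293, 0.3, 1.521, -0, 1.321, -0.067], TCP at [185.897, -517.621, 228.081] pointing down, gripper open.
Joint ranges: [-3.03, 3.03], [-0.79, 2.21], [0.23, 2.52], [-1.04, 4.18], [0, 3.07], [-2.55, 2.55]. Speed limits (rad/s): [2.22, 2.22, 2.57, 3.14, 3.14, 3.14].

## Interface

Orientations are given as a unit quaternion [w, x, y, z].
In Python, from rig import bot gives the robot as it stands. Calls block until the motion is done:
- bot.move_to(position, orientation): joint-space move of the TCP to a pose.
- bot.servo_line(position, attitude=None, speed=150, until_force=None): straight line of the TCP; attitude=None keeps the orientation; speed is the mean speed in mm/s. With until_force (N) it stops when the force on the tool has changed by that much, and returns True; else False.
- bot.move_joints(angles): joint-space move.
- bot.move_gripper(opening, grip_force=None): finger opening in mm; grip_force is the grip in N (None keeps the last); returns when the fingers have stopped.
- bot.dwell(seconds).
- bot.ik(position, orientation): joint angles nearest the present ones, or None.
- bot.read_state(): the state.
- bot.read_camera(name): name is "side" or "top" or "wrist"; returns a dict with "image" (384x512x3 uint8, blue, green, red), "depth" (384x512 float32, mm along the optical axis (not along the pixel's ray), 0 where there is no reading), "fovy" (degrees; the focal length in pixels is half the picture's height over the tangent of half this angle, whatever the lens; pixels are square), "cx", "cy" (the principal point, pixels), "eye" and "attitude" of the camera in the world; the wrist camera has in their place "mount" (4x4, takes a point from camera to tool coordinates, whose origin is the TCP and whose axes are the flange's). Camera axes: x right, y down, z forward; pixel columns grow to the right and rows downward; lengths in mm; the calibration is good to about 2 mm. The wrist camera is an equidistant fisheye: a pixel r from the principal point sees the ray r / f radians off the axis. A picture is of the moment at which its call begins: read the wrist's pose just before it.
A pose or a line that the arm cannot do raises bot.MotionError and nothing moves.
- bot.finish_job(): hands the job in; it is judged then, once.
The state is a dict: "clock": time; "joint_positions": joint angles; "qvel": joint speeds; "effort": joint torques, N m; "ee_pos": TCP position; "tool_rot": TCP orientation; "ft_force": force on the tool from outside, world axes, zero at the start; "moment": the same for the moment, N m; "grip_width": finger opening in mm; "grip_force": force on a finger pad.
Only numpy, scipy, OpenCV 4.12 (cv2) and the standard library are available. Lean on these libraries where they do the work, as an engineer would, in place of code of your own. Each camera call takes 0.05 s, during which the arm holds its last target. There are 200 camera calls.

## Task

Raise the three vials in the dry block for me: pull the lift lever's sprung tee handle straight out to its stop to free it from the notch, then swing the lever up steadily until it stands straight up, in line with the red mark, where the cam lifts the vials highest. It goes on past that point and it springs back if let go, so stop there, do not let it snap, and finish still holding the handle at the top so that I can take the vials out; leave the loose vial, the weights and the bottle beside the block where they are.

Things in the scene. Friction and masses are not known exactly. Their poses are not given: they have to be found in the camera images.
- lift_block: dry block for vials, fixed to the bench: white base plate (x -65 to 65, y -110 to 80 mm), on it an aluminium block 60 x 108 mm, top 82 mm above the bench, with three wells along y (y = -33, 0, 33 mm) between blue cheeks. Origin on the bench under the middle of the aluminium block; z up; its front faces -x, the lever is on its -y side. Its fixed parts and the tray stay below 112 mm
- lever_axis (a point): axis of the lift lever, at the middle plane of the lever: 100 mm to -y of the block's origin and 62 mm above the bench. The axis runs along the block's y
- lift_lever (a joint): lever angle, rad. 0 = home: the lever points to the block's front (-x), 10 degrees below level. It grows as the handle swings up and back. At 1.745 (100 degrees on) the lever stands straight up by the red mark on the index plate and the brass cam has its highest lift; past that, up to 2.27, the tray sinks again. A spring drives it home all the way: 1 to 5 N at the handle
- lever_grip (a joint): how far the sprung handle is pulled out along the lever, away from its axis, m. 0 = in: its brass pin sits in the notch of the steel index plate and locks the lever at home. 0.012 = out at the stop, a green band on the rod shows; the pin is clear from 0.009. Spring: 3 N at first, 6 N at the stop. With the lever 0.2 rad or more from home the pin rides on the plate's rim (0.0065) and cannot drop in
- handle_centre (a point): centre of the red tee handle on the lever's end: a bar 24 mm thick and 40 mm long across the lever, parallel to the block's y, with flat free ends to pinch between; the bar revolves freely about its own length, so the hand need not turn as the lever swings. 105 mm from the lever's axis when in, 117 mm when out; 44 mm above the bench at home. Its x points along the lever to the lever's axis, its y along the bar
- tee_handle: the red bar of the tee handle; origin at its centre, the same point as handle_centre, y along the bar
- lift_tray (a joint): height of the steel lift tray under the vials above its lowest position, m; the cam raises it from 0 to about 0.0145, the most with the lever straight up
- vial_1_mid (a point): screw-cap sample vial (white body, black cap; 25 mm across, 56 mm tall) standing in one of the wells; point on its axis, half-way up: 67 mm above the bench with the tray down, about 82 mm with the tray at its highest. It rides up with the tray and need not be touched
- vial_2_mid (a point): screw-cap sample vial (straw-coloured body, black cap; 25 mm across, 56 mm tall) standing in one of the wells; point on its axis, half-way up: 67 mm above the bench with the tray down, about 82 mm with the tray at its highest. It rides up with the tray and need not be touched
- vial_3_mid (a point): screw-cap sample vial (straw-coloured body, black cap; 25 mm across, 56 mm tall) standing in one of the wells; point on its axis, half-way up: 67 mm above the bench with the tray down, about 82 mm with the tray at its highest. It rides up with the tray and need not be touched
- loose_vial: brown glass vial with a white cap, 26 mm across, 60 mm tall, standing on the bench beside the block; not part of the job. Origin at the centre of its underside
- weight_big: steel calibration weight with a knob, 38 mm across, 56 mm tall, standing on the bench beside the block; not part of the job. Origin at the centre of its underside
- weight_mid: smaller steel calibration weight with a knob, 30 mm across, 46 mm tall, standing on the bench beside the block; not part of the job. Origin at the centre of its underside
- hdpe_bottle: white plastic powder bottle with a screw cap, 63 mm across, 120 mm tall, standing near the bench's front edge; not part of the job. Origin at the centre of its underside

How it is judged (in metres and radians):
On the way:
1. the tee handle is pulled out to its stop while the lever is still home (value of joint lever_grip above 0.0105 m and value of joint lift_lever below 0.15 rad), for 0.1 s.
At the end, for the whole second after the job is handed in: the lever stands still within 8 degrees (0.14 rad) of straight up, the tray is up by more than 14 mm and all three vials stand raised on it in their wells (their middles 80.5 to 88 mm above the bench, upright within 11 degrees), and the fingers are on the tee handle, pressing with more than 0.5 N (value of joint lift_lever between 1.605 and 1.885 rad and velocity of joint lift_lever between -0.1 and 0.1 rad/s and value of joint lift_tray above 0.014 m and contact force between the fingers and tee_handle above 0.5 N and z of vial_1_mid in the frame of lift_block between 0.0805 and 0.088 m and angle between each of vial_1_mid, vial_2_mid, vial_3_mid's own z axis and vertical below 0.2 rad and z of vial_2_mid in the frame of lift_block between 0.0805 and 0.088 m and z of vial_3_mid in the frame of lift_block between 0.0805 and 0.088 m); the arm keeps its last pose, push and grip.
It fails at once if the lever snaps: it turns faster than 3 rad/s either way (velocity of joint lift_lever above 3 rad/s or velocity of joint lift_lever below -3 rad/s).
It fails at once if the loose vial beside the block is pushed more than 20 mm or knocked over (distance of loose_vial from where it was at the start of the episode above 0.02 m or angle between loose_vial's own z axis and vertical above 0.5 rad).
It fails at once if the weight big beside the block is pushed more than 20 mm or knocked over (distance of weight_big from where it was at the start of the episode above 0.02 m or angle between weight_big's own z axis and vertical above 0.5 rad).
It fails at once if the weight mid beside the block is pushed more than 20 mm or knocked over (distance of weight_mid from where it was at the start of the episode above 0.02 m or angle between weight_mid's own z axis and vertical above 0.5 rad).
It fails at once if the hdpe bottle beside the block is pushed more than 20 mm or knocked over (distance of hdpe_bottle from where it was at the start of the episode above 0.02 m or angle between hdpe_bottle's own z axis and vertical above 0.5 rad).
It also fails if it takes over 38 s, if anything falls off the work surface, if the arm or the gripper's body presses on something with over 40 N, if the wrist force passes 120 N, or if a joint passes its speed limit or range.

## Working session

There is one attempt and no reset: what is moved stays moved. The work goes in short steps, each a Python script; the robot and the scene stay as the last script left them, time stands still between calls to the robot, and variables do not carry over. Pictures are saved under pics/ and viewed, at most 10 in all, crops included, and the job is handed in when it is done.

```bash
ls; mkdir -p pics
python3 - <<'E'
from rig import bot
import cv2,numpy as np,pickle
s=bot.read_state(); print(s)
d={}
for n in("side","top"):
    c=bot.read_camera(n); d[n]=c; cv2.imwrite(f"pics/{n}0.png",c["image"]); print(n,c["fovy"],c["cx"],c["cy"],c["eye"],c["attitude"])
pickle.dump(d,open("cams.pkl","wb"))
E
```

```text
pics
{'clock': 0.0, 'joint_positions': array([-1.29261507e+00,  3.00527307e-01,  1.52160215e+00,  3.04345379e-06,
        1.32064160e+00, -6.66390843e-02]), 'qvel': array([-0.00011399, -0.00079937, -0.00145916, -0.00141447,  0.00067761,
       -0.00083472]), 'effort': array([-2.90682896e-03, -5.43513143e+01, -3.61795127e+01, -1.86284046e-04,
        4.06204708e-03, -3.13352621e-05]), 'ee_pos': array([ 185.82943372, -517.41077011,  227.48155451]), 'tool_rot': array([-5.86064837e-04,  9.85174040e-01,  1.71556880e-01, -6.07384955e-05]), 'ft_force': array([ 0.0988722 , -0.32464555, -0.71665254]), 'moment': array([-0.011202  ,  0.02426411, -0.009698  ]), 'grip_force': 0.0, 'grip_width': 85.45953788373276}
side 45.869970757648616 254.67579990088018 192.3505005527898 [  549.50439041 -1227.4017286    679.87138368] [-0.51101936  0.85903332  0.02451255 -0.01789145]
top 54.0358478559507 256.563688301844 184.78195353014536 [ 407.90400442 -109.83273787  922.63522136] [ 0.0229793  -0.69838106  0.71456138 -0.03373255]
```

View pics/side0.png

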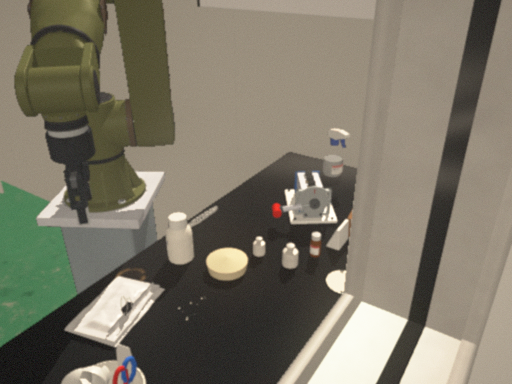

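View pics/top0.png

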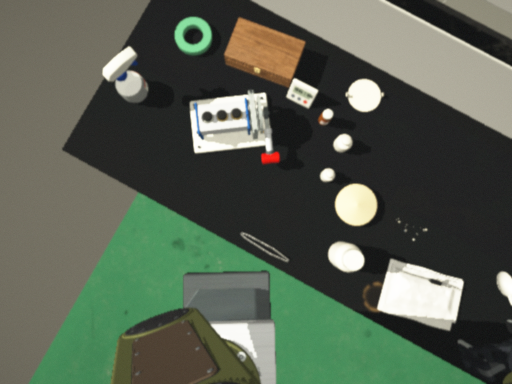

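The top view shows the red handle near (270,158), the block near (230,122), and the small weights and vial near (327,175), (342,143) and (326,117). The bottle is at (346,256). In the side view the handle is near (277,210). Next I triangulate.

```bash
cat > h.py <<'E'
import numpy as np
from scipy.spatial.transform import Rotation as R
def rot(q): return R.from_quat(np.r_[q[1:],q[0]]).as_matrix()
def ray(c,u,v):
    f=c["image"].shape[0]/2/np.tan(np.radians(c["fovy"])/2)
    return rot(c["attitude"])@np.array([(u-c["cx"])/f,(v-c["cy"])/f,1.])
def pix(c,u,v,z=None):  # z=height plane, or depth
    r=ray(c,u,v); e=np.array(c["eye"])
    return e+r*((z-e[2])/r[2]) if z is not None else e+r*c["depth"][int(round(v)),int(round(u))]
def tri(c1,p1,c2,p2):
    a,b=ray(c1,*p1),ray(c2,*p2); e1,e2=np.array(c1["eye"]),np.array(c2["eye"])
    t=np.linalg.lstsq(np.c_[a,-b],e2-e1,rcond=None)[0]
    return (e1+t[0]*a+e2+t[1]*b)/2, np.linalg.norm(e1+t[0]*a-e2-t[1]*b)
E
python3 - <<'E'
import pickle,cv2,numpy as np
from h import *
d=pickle.load(open("cams.pkl","rb"))
p={}
for n,c in d.items():
    im=c["image"].astype(int); m=((im[...,2]>120)&(im[...,1]<60)&(im[...,0]<60)).astype(np.uint8)
    k,l,st,ce=cv2.connectedComponentsWithStats(m)
    for i in range(1,k):
        if st[i,4]>15: print(n,st[i],ce[i],pix(c,*ce[i]))
        if st[i,4]>15 and (n=="top" or st[i,1]<260): p[n]=ce[i]
        if n=="top" and st[i,4]>15: print(cv2.minAreaRect(np.argwhere(l==i)[:,::-1].astype(np.float32)))
print("handle",tri(d["top"],p["top"],d["side"],p["side"]))
t=d["top"]; s=d["side"]
for nm,uv,z in[("bigw",(342,143),50),("midw",(327,175),40),("vial",(326,117),55),("bottle",(343,253),115)]:
    print(nm,pix(t,*uv,z),pix(t,*uv))
a=cv2.resize(t["image"][80:170,170:300],None,fx=6,fy=6,interpolation=cv2.INTER_CUBIC);cv2.imwrite("pics/tc.png",a)
E
```

```text
side [272 203   9  15  99] [275.95959596 209.97979798] [ 539.70204797 -177.97588252   56.73948358]
side [114 367  11  17  60] [117.3        374.13333333] [ 334.76578028 -815.78592741  169.93495015]
top [261 152  19  12 179] [270.08938547 157.69832402] [ 540.11198954 -156.84449882   54.31780073]
((270.0414123535156, 157.49656677246094), (10.297639846801758, 18.43609619140625), 85.2363510131836)
handle (array([ 540.52782584, -157.45208893,   44.76058673]), np.float64(2.0643615683841703))
bigw [ 572.06692164 -327.344395     50.        ] [ 573.8688825  -329.73194695   40.4213781 ]
midw [ 498.18169261 -291.07901735   40.        ] [ 497.63453567 -289.98051603   45.34949439]
vial [ 633.78042906 -290.92628753   55.        ] [ 632.39421408 -289.81490731   60.32472098]
bottle [ 322.98745019 -303.38296667  115.        ] [ 321.89027925 -305.88374745  104.56488633]
```

View pics/tc.png

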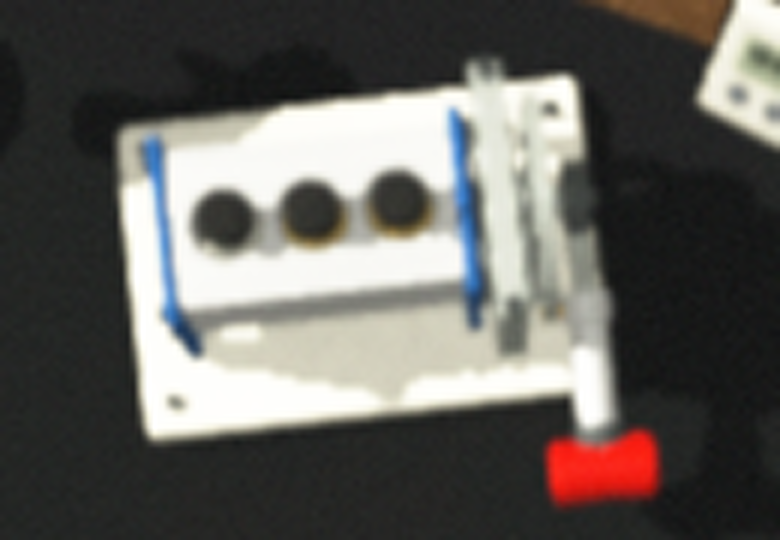

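```bash
cat >> h.py <<'E'
def down(yaw):  # tool z down, tool x along world yaw, y = -(block y)
    return np.array([0,np.cos(yaw/2),np.sin(yaw/2),0])
E
python3 - <<'E'
import pickle
from h import *
d=pickle.load(open("cams.pkl","rb"));t=d["top"]
P=lambda u,v,z:pix(t,170+u/6,80+v/6,z)[:2]
fl,bl,br=P(150,438,8),P(120,128,8),P(575,75,8)
v1,v3=P(398,203,95),P(224,220,95)
print(fl,bl,br,v1,v3, np.linalg.norm(bl-fl),np.linalg.norm(bl-br),np.linalg.norm(v1-v3))
ang=lambda a:np.degrees(np.arctan2(a[1],a[0]))
yaws=[ang(bl-fl),ang(bl-br)-90,ang(v3-v1)-90]; print(yaws)
y=np.radians(np.mean(yaws)); c,s=np.cos(y),np.sin(y); Rm=np.array([[c,-s],[s,c]])
o=np.mean([br-Rm@[65,-110],bl-Rm@[65,80],fl-Rm@[-65,80]],axis=0)
print("origin",o,"handle pred",o+Rm@[-103.4,-100])
from rig import bot
q=down(y); p=[540-60*c,-157-60*s,170]
print(bot.ik(p,q),bot.ik([650,-165,185],q))
bot.move_to(p,q)
st=bot.read_state(); w=bot.read_camera("wrist"); w["pos"],w["q"]=st["ee_pos"],st["tool_rot"]
pickle.dump(w,open("w1.pkl","wb")); import cv2; cv2.imwrite("pics/w1.png",w["image"])
print(st["clock"],st["ee_pos"],st["tool_rot"],w["mount"],w["fovy"],w["cx"],w["cy"])
E
```

```text
[562.68230686  24.24488215] [692.11969469  35.24992568] [ 710.97168638 -153.0757433 ] [634.54014259 -81.68844617] [629.36117048 -16.84107715] 129.90438157297552 189.26688877115365 65.05384708773369
[np.float64(4.859722266054452), np.float64(5.7164443197417825), np.float64(4.566180112564467)]
origin [635.14159377 -49.70193   ] handle pred [ 540.94063052 -158.41135242]
[-3.98135311e-01  2.61991580e-01  1.71130113e+00 -4.44089210e-16
  1.16829994e+00  1.08456641e+00] [-3.03199152e-01  6.05959317e-01  1.18320536e+00 -4.44089210e-16
  1.35242798e+00  1.17950257e+00]
1.8 [ 480.12410126 -162.94212216  170.09216106] [8.09834311e-05 9.99043877e-01 4.37186358e-02 7.31613898e-05] [[-6.58537140e-05 -9.46275016e-01 -3.23362938e-01  8.30576519e+01]
 [ 9.99999889e-01  8.88191473e-05 -4.63569040e-04  3.28092129e-01]
 [ 4.67384621e-04 -3.23362932e-01  9.46274905e-01 -1.45364505e+02]
 [ 0.00000000e+00  0.00000000e+00  0.00000000e+00  1.00000000e+00]] 65.70646984690485 250.65901529100998 195.10959802366625
```

View pics/w1.png

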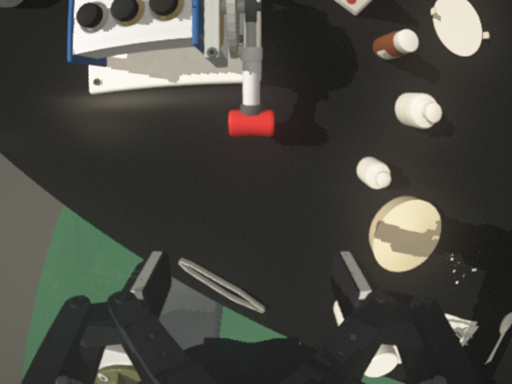

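The wrist view shows the red bar's ends at about (229,123) and (274,123), with clear space around it. I'll cross-check its position, then descend and grip.

Run:
```python
import pickle,cv2
from h import *
from rig import bot
w=pickle.load(open("w1.pkl","rb"));d=pickle.load(open("cams.pkl","rb"))
f=192/np.tan(np.radians(w["fovy"])/2)
M=w["mount"]; Rw=rot(w["q"])
eye=w["pos"]+Rw@M[:3,3]
def wr(u,v):
    a=np.array([u-w["cx"],v-w["cy"]]); r=np.linalg.norm(a); th=r/f
    return Rw@M[:3,:3]@np.r_[a/r*np.sin(th),np.cos(th)]
im=w["image"].astype(int); m=((im[...,2]>120)&(im[...,1]<70)&(im[...,0]<70)).astype(np.uint8)
k,l,stt,ce=cv2.connectedComponentsWithStats(m); i=1+np.argmax(stt[1:,4]); print(stt[i],ce[i])
x,y0,ww,hh=stt[i,:4]
r=wr(*ce[i]); hw=eye+r*((44-eye[2])/r[2]); print("at z=44",hw)
e=[eye+q*((50-eye[2])/q[2]) for q in (wr(x,y0+hh/2),wr(x+ww-1,y0+hh/2))]; print("ends",e)
# triangulate with top centroid
b=ray(d["top"],270.09,157.70);e2=d["top"]["eye"]
t=np.linalg.lstsq(np.c_[r,-b],e2-eye,rcond=None)[0]; print("tri",eye+t[0]*r,e2+t[1]*b)
h=np.r_[(hw[:2]+[540.5,-157.5])/2,44]; 
print(h)
yaw=np.radians(5.05); q=down(yaw)
if np.linalg.norm(hw[:2]-[540.5,-157.5])<8:
    bot.move_to(np.r_[h[:2],110],q); bot.servo_line(h,q,speed=80,until_force=8)
    s=bot.read_state();print(s["ee_pos"],s["ft_force"],s["clock"])
    c=bot.read_camera("wrist");cv2.imwrite("pics/w2.png",c["image"])
```

```text
[228 110  46  26 683] [252.31918009 125.22547584]
at z=44 [ 537.47446244 -159.64909266   44.        ]
ends [array([ 538.26689245, -137.84317658,   50.        ]), array([ 541.7567501 , -177.69944093,   50.        ])]
tri [ 538.89939003 -159.44384319   59.23153326] [ 539.37249694 -156.5842662    59.1487399 ]
[ 538.98723122 -158.57454633   44.        ]
[ 539.27209843 -158.68182824   44.44352838] [ 0.28245961 -0.93389891 -0.40084401] 3.2583
```

View pics/w2.png

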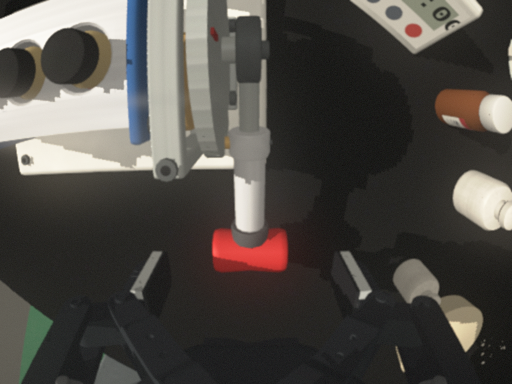

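The bar spans (213–288, 250) and sits centred between the pads at columns 148 and 355, so I close on it and pull out to the stop.

Run:
```python
import pickle,cv2
from h import *
from rig import bot
yaw=np.radians(5.05)
bot.move_gripper(36,grip_force=60)
s=bot.read_state();print(s["grip_width"],s["grip_force"],s["ee_pos"],s["ft_force"])
p0=s["ee_pos"]; F0=s["ft_force"]; a=np.radians(10)
u=np.array([-np.cos(a)*np.cos(yaw),-np.cos(a)*np.sin(yaw),-np.sin(a)])
for k in (6,10,12,13,14,15):
    bot.servo_line(p0+k*u,speed=30); s=bot.read_state()
    F=s["ft_force"]-F0
    print(k,(s["ee_pos"]-p0)@u,F@u,F,s["grip_width"])
    if -F@u>11: break
bot.dwell(0.2)
s=bot.read_state();print(s["ee_pos"],s["clock"],s["grip_force"])
pickle.dump((p0,s["ee_pos"],u,F0),open("pull.pkl","wb"))
c=bot.read_camera("wrist");cv2.imwrite("pics/w3.png",c["image"])
```

```text
37.496310683972766 59.5508086681366 [ 539.10484604 -158.49351062   44.3329401 ] [-1.64034026  1.77803949  4.67150074]
6 5.761042293334939 -5.076703650726676 [ 5.39291695  0.84336062 -1.65147689] 37.736963578783445
10 9.717529652060495 -5.561226463031021 [ 5.7598239  -0.48949894 -0.26859336] 37.87436953138052
12 11.67418116521017 -6.67937925630967 [ 6.85903879  0.95577926 -0.76067122] 37.5597951656036
13 12.312318401640812 -8.107880186212379 [ 8.1522585   1.35286153 -0.03823558] 37.95446602059286
14 12.52025576348867 -11.648031781962063 [11.79956672  1.61032784 -0.38446542] 36.99248708195494
[ 526.77932059 -159.73460958   42.50725966] 5.3833 59.74742531776428
```

View pics/w3.png

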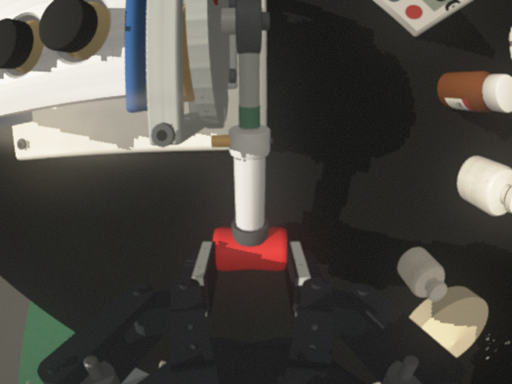

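The green band shows at (249,117) and the force rises at 12.3 mm, so the handle is at its stop. Now the upward swing in small arc steps, watching the force.

Run:
```python
import pickle,cv2
from h import *
from rig import bot
yaw=np.radians(5.05)
p0,p1,u,F0=pickle.load(open("pull.pkl","rb"))
ex=np.array([np.cos(yaw),np.sin(yaw),0]); ez=np.array([0,0,1])
D=lambda deg:-np.cos(np.radians(deg-10))*ex+np.sin(np.radians(deg-10))*ez
axis=p1-117.*D(0)   # axis shifted by the grasp offset
print("axis",axis)
for g in range(4,101,4):
    bot.servo_line(axis+116.5*D(g),speed=45)
    if g%12==4 or g==100:
        s=bot.read_state(); F=s["ft_force"]-F0; t=np.array([np.sin(np.radians(g-10))*ex+np.cos(np.radians(g-10))*ez])[0]
        print(g,"rad",round(F@D(g),1),"tan",round(F@t,1),"lat",round(F@np.cross(ez,ex),1),s["grip_width"].round(1),(s["ee_pos"]-axis-116.5*D(g)).round(1),s["clock"])
    if np.linalg.norm(F)>35: print("STOP");break
bot.dwell(.3)
c=bot.read_camera("wrist");cv2.imwrite("pics/w4.png",c["image"])
pickle.dump(axis,open("axis.pkl","wb"))
c=bot.read_camera("side");cv2.imwrite("pics/s4.png",cv2.resize(c["image"][120:260,220:400],None,fx=4,fy=4,interpolation=cv2.INTER_CUBIC))
```

```text
axis [ 641.554564   -149.59214225   62.82409645]Traceback (most recent call last):
  File "<stdin>", line 14, in <module>
AttributeError: 'float' object has no attribute 'round'
```

Run:
```python
import pickle,cv2
from h import *
from rig import bot
yaw=np.radians(5.05)
p0,p1,u,F0=pickle.load(open("pull.pkl","rb"))
ex=np.array([np.cos(yaw),np.sin(yaw),0]); ez=np.array([0,0,1])
D=lambda deg:-np.cos(np.radians(deg-10))*ex+np.sin(np.radians(deg-10))*ez
axis=p1-117.*D(0)
for g in range(8,101,4):
    bot.servo_line(axis+116.5*D(g),speed=45)
    s=bot.read_state(); F=s["ft_force"]-F0
    if g%12==4:
        t=np.sin(np.radians(g-10))*ex+np.cos(np.radians(g-10))*ez
        print(g,"rad,tan,lat",np.round([F@D(g),F@t,F@np.cross(ez,ex)],1),round(float(s["grip_width"]),1),np.round(s["ee_pos"]-axis-116.5*D(g),1),s["clock"])
    if np.linalg.norm(F)>35: print("STOP",g,F);break
bot.dwell(.3)
c=bot.read_camera("wrist");cv2.imwrite("pics/w4.png",c["image"])
c=bot.read_camera("side");cv2.imwrite("pics/s4.png",cv2.resize(c["image"][120:260,220:400],None,fx=4,fy=4,interpolation=cv2.INTER_CUBIC))
```

```text
16 rad,tan,lat [-8.  -7.4 -0.7] 37.3 [-0.2  0.2 -0.6] 6.775
28 rad,tan,lat [-8.5 -7.4 -0. ] 37.9 [-0.1  0.2 -0.3] 7.775
40 rad,tan,lat [-9.2 -5.7  1.2] 37.7 [0.6 0.2 0.9] 8.775
52 rad,tan,lat [-10.6  -5.3   1.4] 37.5 [0.8 0.2 0.9] 9.775
64 rad,tan,lat [-11.4  -5.2   2.7] 37.3 [1.  0.2 0.9] 10.775
76 rad,tan,lat [-12.3  -2.9   2.8] 37.6 [0.8 0.3 0.7] 11.775
88 rad,tan,lat [-11.5  -1.1   4.5] 37.6 [0.7 0.4 0.6] 12.775
100 rad,tan,lat [-11.    0.9   2.9] 37.5 [0.6 0.4 0.4] 13.775
```

View pics/w4.png

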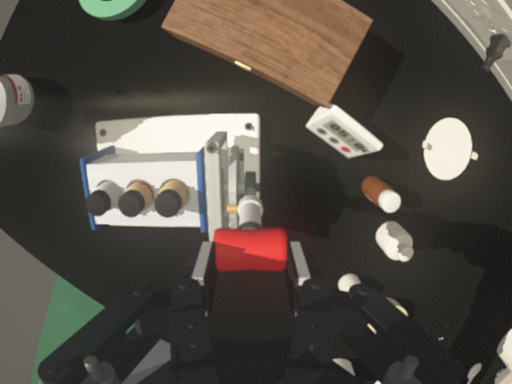

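View pics/s4.png

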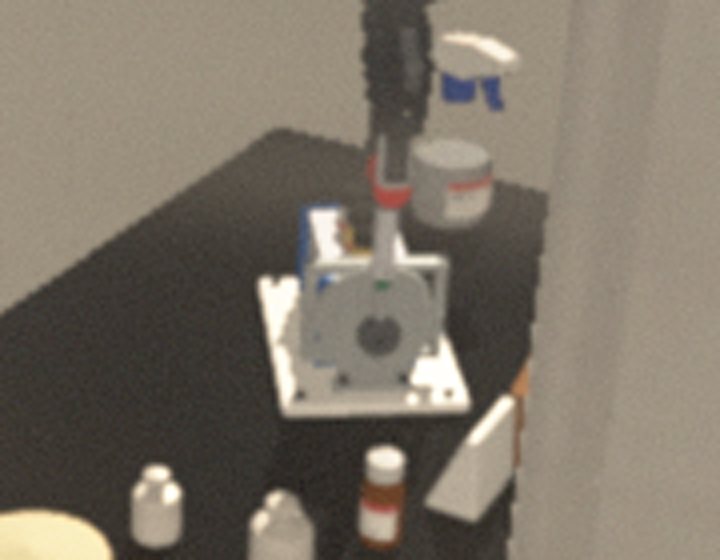

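The lever looks upright: hub at crop (380,335), handle at (392,185). The vials stand proud of the block. I'll check the vertical direction and the cap heights numerically, then hand in.

Run:
```python
import pickle
from h import *
from rig import bot
d=pickle.load(open("cams.pkl","rb"));c=d["side"];t=bot.read_camera("top")
f=192/np.tan(np.radians(c["fovy"])/2)
def pr(X):
    k=rot(c["attitude"]).T@(X-c["eye"]); return ((k[:2]/k[2]*f+[c["cx"],c["cy"]])-[220,120])*4
A=np.array([641.5,-161,62]); print(pr(A),pr(A+[0,0,117]))
# caps before/after in the top view: lowest depth around each cap
for u,v in((224,220),(311,211),(398,203)):
    x,y=int(170+u/6),int(80+v/6)
    f_=lambda c:np.median([pix(c,i,j)[2] for i in range(x-2,x+3) for j in range(y-2,y+3)])
    print(f_(d["top"]),f_(t))
s=bot.read_state();print(s["clock"],s["grip_force"],np.abs(s["qvel"]).max())
```

```text
[375.40232736 344.29172793] [385.67017344 187.28492533]
96.29562925136395 507.87705816936636
95.87928097238978 518.5628507039422
96.07546666468647 520.8282999750912
14.225 60.990493297576904 0.0015927497399027795
```

Run:
```python
from h import *
from rig import bot
s=bot.read_state(); w=bot.read_camera("wrist")
f=192/np.tan(np.radians(w["fovy"])/2); M=w["mount"]; Rw=rot(s["tool_rot"])
def z(u,v):
    a=np.array([u-w["cx"],v-w["cy"]]); r=np.linalg.norm(a); th=r/f
    k=np.r_[a/r*np.tan(th),1]*w["depth"][v,u]
    return (s["ee_pos"]+Rw@(M[:3,:3]@k+M[:3,3]))[2]
g=lambda u,v:round(np.median([z(i,j) for i in range(u-3,u+4) for j in range(v-3,v+4)]),1)
print("caps",g(98,204),g(131,204),g(168,200),"block top",g(150,220),g(150,170))
```

```text
caps 109.7 109.8 109.8 block top 81.4 81.4
```

Cap tops are at 109.7–109.8 mm, against 95–96 mm before and 109.5 expected, so the tray is at full lift.

```bash
python3 -c "
from rig import bot
print(bot.finish_job())"
```

```text
the job is handed in; nothing more can be done
None
```

I pulled the handle out to its stop and swung the lever up to the red mark. The gripper is still holding it there, all three vials are raised about 14 mm, I left the other items alone, and the job is handed in.

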